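Scan the sample bottle, then hold the sampler flap at its pointer

TASK

Turn the sample bottle in the label reader's seat until its label squarely faces the scanner block, and leave it standing in the seat; then take the vial sampler's flap by its handle, swing it up until it is in line with the pointer arm on the sampler's side, and keep holding it there: the program finishes with the gripper still holding the flap still at that angle, because it falls shut if let go. Leave the pointer arm and all other things where they are.

Things in the scene. Friction and masses are not known exactly. Their poses are not given: they have to be found in the camera images.
- reader_seat (a point): Label reader, fixed: grey base plate 150 x 90 x 10 mm with a low ring (outer 70, inner 56 mm across, 10 mm high), the bottle's seat, and a white scanner block. Point: centre of the ring's floor, 10 mm above the table. z up; x points level from here straight to the scanner block, whose face is 60 mm away. Reader and sampler may be on either side of the table.
- reader_window (a point): Centre of the dark window on the scanner block's face towards the bottle, 42 mm above the table; axes as reader_seat. The block is 40 mm along x, 70 mm wide, its top 65 mm above the table.
- bottle_center (a point): Sample bottle, loose in the ring seat with 2 mm play: upright amber glass cylinder 52 mm across with a black cap of the same width (top 30 mm), 112 mm tall in all, about 0.22 kg. Point: on its axis, half-way up (66 mm above the table when seated). z up the bottle; x points level from the axis to the middle of its label.
- bottle_label (a point): Middle of the bottle's white paper label, 26 mm from the axis, 42 mm above the foot; axes as bottle_center. The label covers some 85 degrees of the side; a narrow white strip runs from its middle up the cap and over its top to the centre: seen from above, the strip points to the label.
- flap_hinge (a point): Vial sampler, fixed: white open-topped box 220 deep (x), 240 wide (y), 105 mm tall, closed by a flat flap 215 x 240 x 8 mm, about 0.35 kg, hinged on the box's top edge farthest from the robot. Point: mid-flap on the hinge axis, 110 mm above the table. Turns with the flap: y along the level hinge axis, minus x along the flap to its free edge. Hinge is free: the flap falls shut when let go.
- flap_handle (a point): Middle of the flap's handle: a straight round steel bar 12 mm thick, 100 mm long, parallel to the hinge (along y), on two end posts. Bar's centre line: 45 mm off the flap's middle plane (41 mm above its top face), 175 mm from the hinge, so at (-175, 0, 45) mm in the axes of flap_hinge. Turns with the flap; same axes.
- flap (a joint): Flap angle in rad: 0 closed and level, grows as the free edge rises; limit 1.35.
- pointer_tip (a point): Round tip of the pointer arm: a thin dark steel bar 205 mm long on the sampler's +y side, 17 mm outside the flap's edge, pivoting on the flap's hinge axis, held by stiff friction, standing at the wanted angle, so up to 0.27 m above the table. minus x points along the arm from pivot to tip, y along the hinge axis.
- pointer (a joint): Pointer arm's angle in rad, measured like the flap's (0 level, grows upward): the angle to which the flap is to be raised. Do not move it.
- vial_a: Bystander to leave alone: small capped vial, 24 mm across, 45 mm tall, near the reader. Origin under its centre.
- vial_b: Bystander to leave alone: small capped vial, 28 mm across, 55 mm tall, in front of the sampler. Origin under its centre.
- beaker: Bystander to leave alone: open glass beaker, 60 mm across, 70 mm tall, beside the sampler. Origin under its centre.
- tipbox: Bystander to leave alone: pipette-tip box, 80 x 120 x 65 mm, at the back. Origin under its centre.
- calculator: Bystander to leave alone: flat pocket calculator, 100 x 60 x 12 mm, close to the robot. Origin under its centre.
- washbottle: Bystander to leave alone: white bottle, 60 mm across, 150 mm tall, at the robot's left. Origin under its centre.
- jar: Bystander to leave alone: glass jar, 60 mm across, 65 mm tall, at the robot's right. Origin under its centre.
Things that resemble listed ones, but are neither listed nor needed, are in the scene too. Leave any pink look-alike of the part that bears reader_seat alone.

How it is judged:
By the outcome, as a careful person would: the job done as asked, in the order asked, and still so for the second after the job is handed in, while the arm keeps its last pose, push and grip.
It also fails if it takes over 61 s, if anything falls off the work surface, if the arm or the gripper's body presses on something with over 40 N, if the wrist force passes 120 N, or if a joint passes its speed limit or range.

ROBOT

A 6-joint arm with a two-finger parallel gripper is mounted at the origin on the work surface. World frame = base frame: x ahead of the robot, y to its left, z up, the work surface at z = 0. Lengths are in m, angles in rad, forces in N, time in s.
With the tool pointing down it reaches from about 0.375 to 0.825 m from the base axis. Payload 5.5 kg.
Tool frame: the origin (TCP) lies at the very end of the fingers, on their centre line; the grasp point (between the pads) lies arm.pinch_z behind it (arm.pinch_z is the distance from the TCP to the grasp point, in m); z points along the fingers, y is the line along which they close (so a half turn about z gives the same grasp; the last joint's range is limited). The gripper opens to 85 mm and grips with 20 to 120 N. Pads are 22 mm wide; open, the fingers measure 114 mm over their backs; the gripper's body (76 mm by 85 mm) begins 54 mm behind the grasp point. The pads swing forward as they close: fully open they stand 13 mm farther back than shut.
Start: joints at [-1.318, 0.314, -0.047, 1.21, 0, 1.571], TCP at [0.15, -0.581, 0.231] pointing down, gripper open.
Joint ranges: [-2.67, 2.67], [-0.69, 1.73], [-1.03, 1.25], [-2.08, 2.16], [-1.42, 1.45], [-3.14, 3.14]. Speed limits (rad/s): [2.39, 2.39, 3.01, 3.14, 3.14, 3.14].

INTERFACE

Orientations are given as a rotation vector (axis times angle).
In Python, from rig import arm gives the robot as it stands.
- The arm moves only by the tool move_arm, never from a script. Its argument "steps" is one flat list of numbers, 7 for each row, row after row: the shift along the world's x, y, z in m, then the turn, a rotation vector about the world's x, y, z in degrees, then the closure, from 0 (fully open) to 1 (shut). A call has 1 to 8 rows; each row shifts and turns the commanded pose from where the row before left it; what a row does not reach is not made up. A row lasts 1/10 s, in which the tool goes at most 50 mm and 8.59 degrees, less where a joint would pass 70% of its speed; a pose out of reach is approached as far as the arm can. A call with a gripper value outside its range is refused whole. The fingers move at their own pace and stop on an object; "newtons" is the grip in N (left out, the last holds). Time passes only in rows, so rows that do not move let the fingers close. It gives the time, the measured TCP pose, the force, the opening and the grip force at its end, in the units of the state.
- arm.state(): the state, without advancing time (a new reading comes with each control period).
- arm.camera(name): name is "side" or "top"; returns a dict with "img" (384x512x3 uint8, blue, green, red), "fx", "fy", "cx", "cy" (pixels), "dist" ([k1, k2, p1, p2, k3] as OpenCV has them; the pictures are not rectified), "world_to_cam" (4x4, takes a point from world to camera coordinates). Camera axes: x right, y up, looking along -z (the intrinsics and any distortion apply to the point x, -y, -z); pixel columns grow to the right and rows downward; lengths in m; the calibration is good to about 2 mm. A picture is of the moment at which its call begins. There is no depth.
- arm.hand_in(): hands the job in; it is judged then, once.
Trained networks look in a picture, given as the dict that the camera call returned (one of the last four; its "shot" number tells which), for a name from the list of things; names that differ only in an ending like _2 or _b are one class to them, and where a whole thing is asked for, a point or a joint stands for the part that bears it (a point fixed in the world has none). Each returns a list of dicts, best first, with "confidence" (0 to 1); they miss things now and then, are a little off and sometimes report something else, mostly with a low value. They report only what shows in the picture. A call takes as long as a camera call. They do not tell look-alikes from the thing itself.
- arm.boxes_of(picture, target): "point" ([x, y, z] in m, in world coordinates, good to about 4 mm: the middle of the surface that is visible of it).
- arm.regions_of(picture, target): "pixels" (384x512 bool, what is visible of it).
The state is a dict: "time_s": time; "joints": joint angles; "joint_vel": joint speeds; "joint_efforts": joint torques, N m; "eef_pos": TCP position; "orientation": TCP orientation; "force": force on the tool from outside, world axes, zero at the start; "torque": the same for the moment, N m; "grip_width": finger opening in m; "grasp_force": force on a finger pad.
Only numpy, scipy, OpenCV 4.12 (cv2) and the standard library are available. Lean on these libraries where they do the work, as an engineer would, in place of code of your own. Each camera call takes 0.05 s, during which the arm holds its last target. There are 200 camera calls.

## Working session

There is one attempt and no reset: what is moved stays moved. The work goes in short steps, Python scripts to look and compute and a tool call to move; the robot and the scene stay as the last step left them, time stands still between calls to the robot, and variables do not carry over. Pictures are saved under pics/ and viewed, at most 10 in all, crops included, and the job is handed in when it is done.

Besides the shell and the picture viewer there is one more tool, called after "Call:" as a command line: name --argument value ..., lists and objects as JSON in quotes. move_arm: Moves the arm, as the interface text tells. Its arguments: {"type":"object","properties":{"steps":{"type":"array"},"newtons":{"type":"number"}},"required":["steps"]}

```bash
mkdir -p pics
cat > h.py <<'E'
import numpy as np, cv2
from rig import arm
def ray(c,uv):
    K=np.array([[c['fx'],0,c['cx']],[0,c['fy'],c['cy']],[0,0,1]])
    p=cv2.undistortPoints(np.array(uv,float).reshape(-1,1,2),K,np.array(c['dist'],float)).reshape(-1,2)
    T=np.array(c['world_to_cam']);R=T[:3,:3]
    d=np.c_[p[:,0],-p[:,1],-np.ones(len(p))]@R
    return -R.T@T[:3,3],d
def at_z(c,uv,z):
    o,d=ray(c,uv); return o+d*((z-o[2])/d[:,2])[:,None]
def proj(c,P):
    T=np.array(c['world_to_cam']);q=np.atleast_2d(P)@T[:3,:3].T+T[:3,3]
    K=np.array([[c['fx'],0,c['cx']],[0,c['fy'],c['cy']],[0,0,1]])
    return cv2.projectPoints((q*[1,-1,-1]).reshape(-1,1,3),np.zeros(3),np.zeros(3),K,np.array(c['dist'],float))[0].reshape(-1,2)
E
python3 - <<'E'
from h import *
np.set_printoptions(precision=4,suppress=True)
print(arm.pinch_z,arm.state()['eef_pos'],arm.state()['orientation'])
for n in('top','side'):
    c=arm.camera(n);cv2.imwrite(f'pics/{n}1.png',cv2.resize(c['img'],(768,576)))
    np.savez(f'{n}1.npz',**c)
    o,d=ray(c,[[256,192]]);print(n,o,d)
    for t in('reader_seat','reader_window','bottle_center','bottle_label','flap_hinge','flap_handle','pointer_tip','pointer','vial_a','vial_b'):
        for r in arm.boxes_of(c,t)[:3]: print(n,t,round(r['confidence'],2),np.array(r['point']),proj(c,r['point'])[0])
E
```

```text
0.0187 [ 0.1499 -0.5803  0.2304] [-3.1148 -0.3958  0.0004]
top [0.3276 0.02   1.2352] [[ 0.2074 -0.0102 -0.9782]]
top reader_seat 0.93 [ 0.5248 -0.1846  0.0128] [314.4088 206.6041]
top reader_seat 0.59 [ 0.7609 -0.1935  0.0083] [310.3125 140.0773]
top reader_seat 0.32 [0.5792 0.2251 0.1145] [185.8856 191.8546]
top reader_window 0.83 [ 0.7593 -0.1956  0.007 ] [310.9017 140.6032]
top reader_window 0.73 [ 0.5141 -0.1884  0.0111] [315.7662 209.7719]
top reader_window 0.57 [0.5797 0.2239 0.1142] [186.2866 191.6937]
top bottle_center 0.68 [ 0.5344 -0.2352  0.1231] [336.0237 196.4024]
top bottle_label 0.67 [ 0.5375 -0.2319  0.1222] [334.784  195.5357]
top bottle_label 0.58 [0.3859 0.4802 0.0968] [104.843  260.1879]
top bottle_label 0.34 [0.5722 0.3572 0.1728] [137.4623 192.787 ]
top flap_hinge 0.66 [0.5793 0.223  0.1152] [186.5192 191.7348]
top flap_handle 0.69 [0.5792 0.2205 0.1138] [187.4085 191.8113]
top pointer_tip 0.6 [0.5703 0.3583 0.1738] [136.9789 193.3713]
top pointer 0.5 [0.5725 0.3636 0.1681] [135.8075 193.1465]
top vial_a 0.45 [0.4271 0.2462 0.0534] [183.9364 243.0381]
top vial_
[... 387 characters left out ...]
bottle_center 0.67 [ 0.537  -0.2222  0.0926] [295.4372 155.0832]
side bottle_label 0.8 [ 0.5419 -0.2216  0.0872] [293.9117 156.1295]
side flap_hinge 0.81 [0.5853 0.2388 0.1135] [249.7062 254.2194]
side flap_handle 0.62 [ 0.5353 -0.2222  0.0908] [295.8872 155.5515]
side flap_handle 0.58 [0.5814 0.2344 0.1122] [251.4384 253.5227]
side pointer_tip 0.5 [0.5755 0.3639 0.163 ] [241.5788 282.076 ]
side pointer 0.54 [0.5774 0.3677 0.1641] [240.4709 282.9222]
side vial_a 0.64 [ 0.5231 -0.1534  0.0278] [294.6528 182.7312]
side vial_a 0.46 [0.4243 0.2615 0.0484] [303.3421 285.0733]
side vial_b 0.64 [ 0.5231 -0.1534  0.0278] [294.6528 182.7312]
side vial_b 0.46 [0.4243 0.2615 0.0484] [303.3421 285.0733]
```

View pics/top1.png

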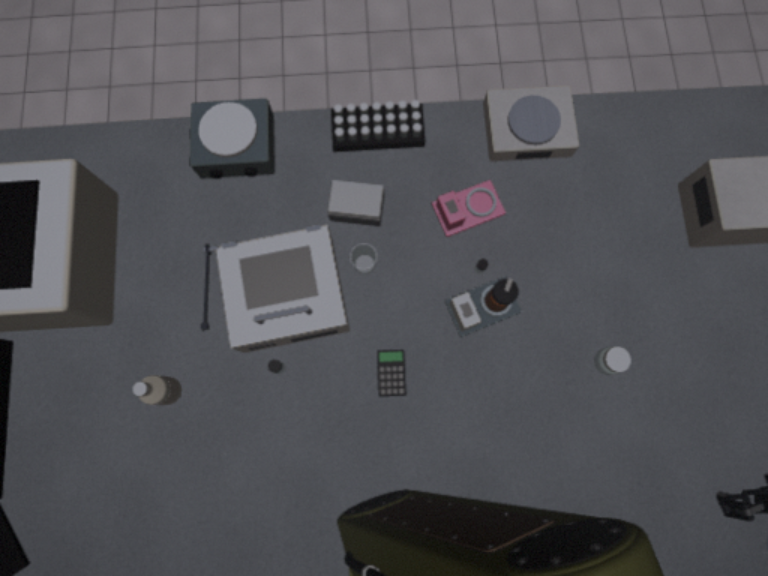

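View pics/side1.png

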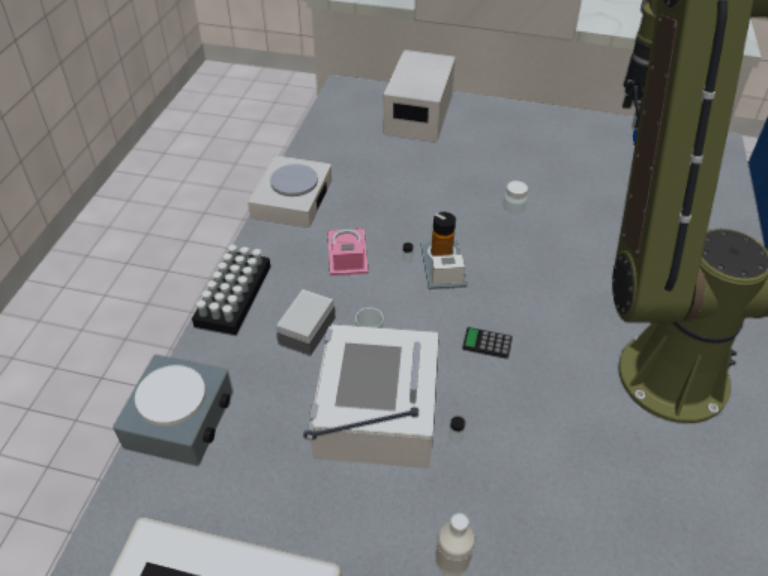

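The top picture (768 px wide) shows the real reader, grey, with the amber bottle at (500,293) and its white block at (466,310). The pink look-alike is at (470,207). The sampler is at (280,285) with its handle at (283,313), and the pointer runs from its pivot at (208,247) to its tip at (205,326). Candidates for the bottle are the amber bottle at (500,293), the wash bottle at (150,390) and the jar at (615,360). I choose the amber one and will check it in a crop.

Run:
```python
import numpy as np,cv2
t=np.load('top1.npz')['img'];s=np.load('side1.npz')['img']
def cr(i,x,y,w,h):return cv2.resize(i[y:y+h,x:x+w],(400,300),interpolation=cv2.INTER_CUBIC)
a=np.hstack([cr(t,290,170,64,48),cr(s,265,132,64,48)])
b=np.hstack([cr(t,120,140,128,96),cr(s,190,210,128,96)])
cv2.imwrite('pics/crop1.png',np.clip(np.vstack([a,b]).astype(float)*1.5,0,255).astype(np.uint8))
```

```text
(no output)
```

View pics/crop1.png

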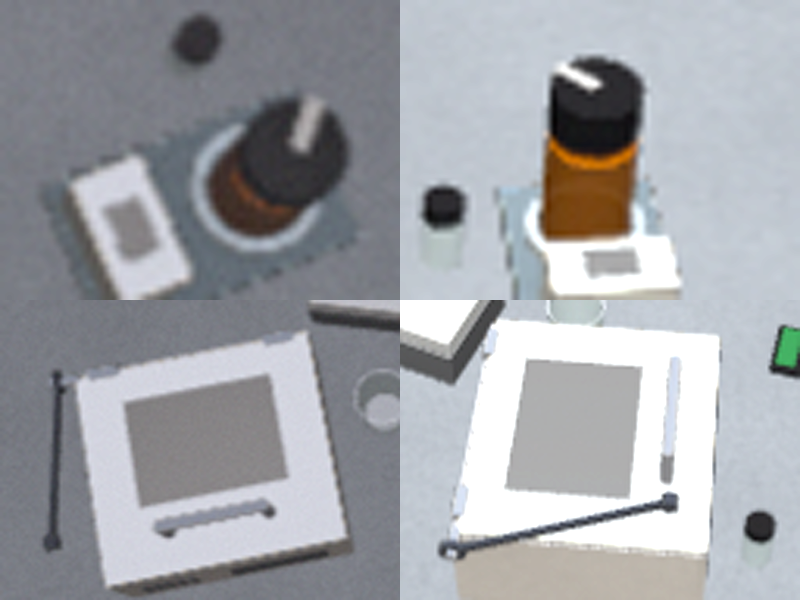

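The crop confirms the grey reader with the amber bottle. Its label strip points away from the scanner, towards the upper right. Next I fit the poses.

```bash
cat > fit.py <<'E'
from h import *
from scipy.optimize import least_squares
from scipy.spatial.transform import Rotation as R
T=dict(np.load('top1.npz'));S=dict(np.load('side1.npz'))
def px(p,off,s):return np.array(p,float)/s+off-0.5*(1-1/s)
tA=lambda *p:px(p,[290,170],6.25); sA=lambda *p:px(np.array(p)-[400,0],[265,132],6.25)
tB=lambda *p:px(np.array(p)-[0,300],[120,140],3.125); sB=lambda *p:px(np.array(p)-[400,300],[190,210],3.125)
def rz(a):return R.from_euler('z',a).as_matrix()
# sampler: local pts
loc={'h+':(-.175,.05,.045),'h-':(-.175,-.05,.045),'c1':(0,.12,.004),'c2':(0,-.12,.004),'c3':(-.215,-.12,.004)}
def m(p):
    x,y,yaw,a,r=p; o=np.array([x,y,.11]);M=rz(yaw)
    P={k:o+M@np.array(v) for k,v in loc.items()}
    P['pv']=o+M@[0,.14,0]; P['tip']=o+M@[-r*np.cos(a),.14,r*np.sin(a)]
    return P
obs=[(T,'h+',tB(160,526)),(T,'h-',tB(268,507)),(S,'h+',sB(668,457)),(S,'h-',sB(675,362)),(T,'c1',tB(78,383)),(T,'c2',tB(310,332)),(T,'c3',tB(350,540)),
 (S,'c2',sB(492,320)),(S,'c3',sB(720,337)),(T,'pv',tB(57,380)),(S,'pv',sB(452,549)),(T,'tip',tB(51,542)),(S,'tip',sB(670,502))]
f=lambda p:np.concatenate([(proj(c,m(p)[k])[0]-u) for c,k,u in obs])
s=least_squares(f,[.68,.2,.17,.5,.2],loss='soft_l1');np.set_printoptions(precision=4,suppress=True)
print('sampler',s.x);print(f(s.x).reshape(-1,2).round(1).tolist())
# reader
def mr(p):
    x,y,yaw=p;o=np.array([x,y,0]);M=rz(yaw)
    return {k:o+M@np.array(v) for k,v in {'b1':(.06,-.035,.065),'b2':(.06,.035,.065),'b3':(.1,-.035,.065),'b4':(.1,.035,.065),'ring':(0,0,.015)}.items()}
ob=[(T,'b1',tA(140,154)),(T,'b2',tA(190,275)),(T,'b3',tA(68,184)),(S,'b1',sA(560-15,240)),(S,'b2',sA(672,236))]
print('raw blk',at_z(T,[tA(140,154),tA(190,275),tA(68,184)],.065), 'cap', at_z(T,[tA(297,148),tA(302,145),tA(314,98)],.122), at_z(S,[sA(600,86),sA(558,66)],.122),'ring',at_z(T,[tA(257,185)],.02))
for yaw0 in(1.2,2,2.8):
    fr=lambda p:np.concatenate([(proj(c,mr(p)[k])[0]-u) for c,k,u in ob[:3]])
    r=least_squares(fr,[.53,-.24,yaw0]);print('reader',r.x,r.cost)
E
python3 fit.py
```

```text
sampler [0.6901 0.2373 0.1392 0.4983 0.2054]
[[0.3, 0.7], [-0.9, 0.1], [-0.5, -2.6], [-0.3, -1.0], [-0.7, -1.0], [-0.2, 0.7], [-0.5, 0.0], [0.9, -1.4], [-0.3, -1.4], [0.1, 1.6], [-0.5, 0.4], [-0.4, 0.9], [-0.6, -0.0]]
raw blk [[ 0.5572 -0.1719  0.065 ]
 [ 0.4928 -0.1915  0.065 ]
 [ 0.5438 -0.1334  0.065 ]] cap [[ 0.5442 -0.2398  0.122 ]
 [ 0.5455 -0.2424  0.122 ]
 [ 0.5687 -0.2509  0.122 ]] [[ 0.5381 -0.2397  0.122 ]
 [ 0.5636 -0.2507  0.122 ]] ring [[ 0.5453 -0.2401  0.02  ]]
reader [ 0.5431 -0.2389  1.8882] 0.3827802524862965
reader [ 0.5431 -0.2389  1.8882] 0.38278025248302044
reader [ 0.5431 -0.2389  1.8882] 0.38278025248302927
```

Call:
move_arm --steps '[0.033, 0.028, 0, 0, 0, 0, 0, 0.033, 0.028, 0, 0, 0, 0, 0, 0.033, 0.028, 0, 0, 0, 0, 0, 0.033, 0.028, 0, 0, 0, 0, 0, 0.033, 0.028, 0, 0, 0, 0, 0, 0.033, 0.028, 0, 0, 0, 0, 0, 0.033, 0.028, 0, 0, 0, 0, 0, 0.033, 0.028, 0, 0, 0, 0, 0]' --newtons 40

```text
time_s: 1.9
eef_pos: [0.4153, -0.3557, 0.2315]
orientation: [3.116, 0.396, 0.001]
force: [1.0, -0.7, 0.1]
grip_width: 0.0856
grasp_force: 0.0
```

Call:
move_arm --steps '[0.033, 0.028, 0, 0, 0, 0, 0, 0.033, 0.029, 0, 0, 0, 0, 0, 0.033, 0.029, 0, 0, 0, 0, 0, 0.031, 0.031, 0, 0, 0, 0, 0, 0, 0, 0, 0, 0, 0, 0, 0, 0, 0, 0, 0, 0, 0]'

```text
time_s: 2.5
eef_pos: [0.5444, -0.2392, 0.231]
orientation: [3.116, 0.399, -0.001]
force: [-1.1, -0.4, 0.1]
grip_width: 0.0854
grasp_force: 0.0
```

```bash
python3 -c "
from h import *
s=arm.state();print(s)"
```

```text
{'time_s': 2.5, 'joints': array([-4.13666189e-01,  3.03955609e-01, -6.07559572e-02,  1.20663908e+00,
       -4.27009345e-04,  2.47291745e+00]), 'joint_vel': array([-0.03672578, -0.01279936, -0.01424233,  0.00107485, -0.00476233,
       -0.00307498]), 'joint_efforts': array([ 1.61338393e+00, -5.29243827e+01,  3.43898785e+01, -1.37444688e-01,
        1.30045745e-01,  3.50587454e-02]), 'eef_pos': array([ 0.5444342 , -0.23915925,  0.23100699]), 'orientation': array([ 3.11601017e+00,  3.99472673e-01, -1.09180185e-03]), 'force': array([-1.05933843, -0.37126259,  0.09985482]), 'torque': array([-0.03311718,  0.04424863, -0.04810496]), 'grasp_force': 0.0, 'grip_width': 0.08543704125488522}
```

Call:
move_arm --steps '[0, 0, -0.036, 0, 0, 0, 0, 0, 0, -0.036, 0, 0, 0, 0, 0, 0, -0.036, 0, 0, 0, 0, 0, 0, -0.035, 0, 0, 0, 0, 0, 0, 0, 0, 0, 0, 0.6, 0, 0, 0, 0, 0, 0, 1, 0, 0, 0, 0, 0, 0, 1, 0, 0, 0, 0, 0, 0, 1]' --newtons 40

```text
time_s: 3.3
eef_pos: [0.5453, -0.2408, 0.0904]
orientation: [3.115, 0.395, 0.004]
force: [-0.5, -0.7, -0.6]
grip_width: 0.051
grasp_force: 41.8
```

Call:
move_arm --steps '[0, 0, 0, 0, 0, 0, 1, 0, 0, 0, 0, 0, 0, 1, 0, 0, 0, 0, 0, 0, 1]'

```text
time_s: 3.6
eef_pos: [0.5453, -0.2406, 0.09]
orientation: [3.115, 0.396, 0.004]
force: [-0.1, -0.0, 6.1]
grip_width: 0.051
grasp_force: 42.5
```

Call:
move_arm --steps '[0, 0, 0, 0, 0, 4, 1, 0, 0, 0, 0, 0, 8, 1, 0, 0, 0, 0, 0, 8, 1, 0, 0, 0, 0, 0, 8, 1, 0, 0, 0, 0, 0, 8, 1, 0, 0, 0, 0, 0, 8, 1, 0, 0, 0, 0, 0, 8, 1, 0, 0, 0, 0, 0, 8, 1]'

```text
time_s: 4.4
eef_pos: [0.5449, -0.2407, 0.09]
orientation: [2.494, 1.906, 0.001]
force: [-2.8, -1.4, 8.0]
grip_width: 0.0514
grasp_force: 42.7
```

Call:
move_arm --steps '[0, 0, 0, 0, 0, 8, 1, 0, 0, 0, 0, 0, 8, 1, 0, 0, 0, 0, 0, 8, 1, 0, 0, 0, 0, 0, 8, 1, 0, 0, 0, 0, 0, 8, 1, 0, 0, 0, 0, 0, 8, 1, 0, 0, 0, 0, 0, 8, 1, 0, 0, 0, 0, 0, 8, 1]'

```text
time_s: 5.2
eef_pos: [0.5445, -0.2401, 0.09]
orientation: [1.105, 2.939, -0.0]
force: [-2.8, 0.2, 10.0]
grip_width: 0.0515
grasp_force: 42.8
```

Call:
move_arm --steps '[0, 0, 0, 0, 0, 8, 1, 0, 0, 0, 0, 0, 0, 1, 0, 0, 0, 0, 0, 0, 1]'

```text
time_s: 5.5
eef_pos: [0.5446, -0.2399, 0.0901]
orientation: [0.905, 3.007, 0.0]
force: [-2.3, 0.9, 9.3]
grip_width: 0.051
grasp_force: 42.8
```

```bash
python3 -c "
from h import *
from scipy.spatial.transform import Rotation as R
s=arm.state();print(s['joints'],s['force'],s['torque'],s['eef_pos'],R.from_rotvec(s['orientation']).as_matrix().round(3))
c=arm.camera('side');np.savez('side2.npz',**c);i=c['img'][132:192,255:335];cv2.imwrite('pics/s2.png',cv2.resize(i,(800,600),interpolation=cv2.INTER_CUBIC))"
```

```text
[-4.15156230e-01  3.93891658e-01 -2.68514184e-01  9.06798470e-01
  3.46963965e-04  1.69289440e-01] [-2.3027136   0.85909279  9.2711582 ] [0.50052256 0.64446782 0.16001521] [ 0.54461461 -0.23992719  0.09005516] [[-0.834  0.552  0.002]
 [ 0.552  0.834 -0.   ]
 [-0.002  0.001 -1.   ]]
```

Call:
move_arm --steps '[0, 0, 0, 0, 0, 0, 0.3, 0, 0, 0, 0, 0, 0, 0, 0, 0, 0, 0, 0, 0, 0, 0, 0, 0.02, 0, 0, 0, 0, 0, 0, 0.04, 0, 0, 0, 0, 0, 0, 0.05, 0, 0, 0, 0, -0.02, 0.03, 0.03, 0, 0, 0, 0, -0.03, 0.04, 0, 0, 0, 0, 0]'

```text
time_s: 6.35
eef_pos: [0.4976, -0.1713, 0.2329]
orientation: [0.906, 2.998, -0.001]
force: [0.5, 0.3, 0.1]
grip_width: 0.0855
grasp_force: 0.0
```

Call:
move_arm --steps '[-0.02, 0.045, 0, 0, 0, 0, 0, -0.02, 0.045, 0, 0, 0, 0, 0, -0.02, 0.045, 0, 0, 0, 0, 0]'

```text
time_s: 6.65
eef_pos: [0.433, -0.0336, 0.2283]
orientation: [0.907, 3.007, 0.001]
force: [0.7, 1.5, 0.1]
grip_width: 0.0854
grasp_force: 0.0
```

```bash
python3 -c "
from h import *
a=[]
for n,x,y in(('top',290,165),('side',255,128)):
  c=arm.camera(n);np.savez(n+'3.npz',**c);a.append(cv2.resize(c['img'][y:y+75,x:x+50],(400,600),interpolation=cv2.INTER_CUBIC))
cv2.imwrite('pics/s3.png',cv2.convertScaleAbs(np.hstack(a),alpha=1.5))"
```

```text
(no output)
```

View pics/s3.png

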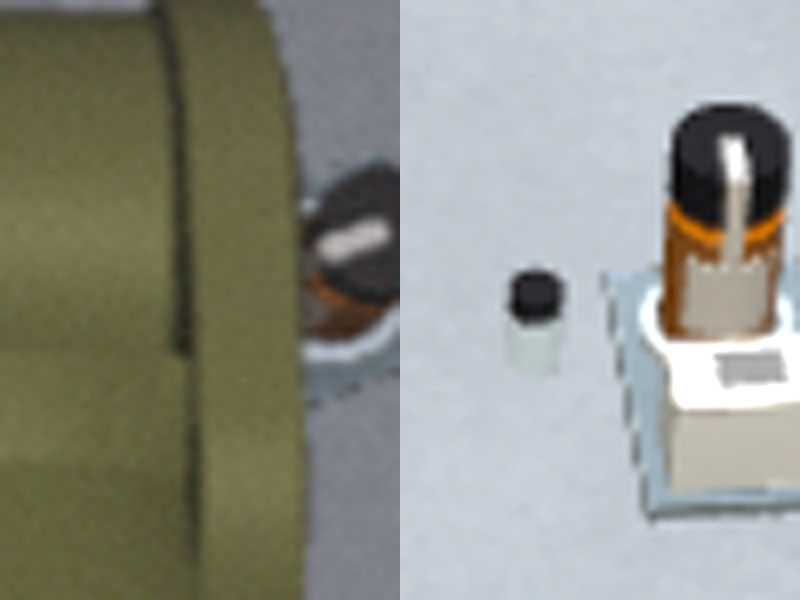

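The bottle stands in its seat with the strip and label towards the block; in the side view the strip runs from (732,140) to (741,180). I compute the angle, with a refined block direction.

Run:
```python
from h import *
T=dict(np.load('top3.npz'));S=dict(np.load('side3.npz'));T1=dict(np.load('top1.npz'))
for n,c,ox,oy,p in(('top',T,290,165,[(383,233),(320,248)]),('side',S,255,128,[(732-400,140),(741-400,180)]),('sideC',S,255,128,[(731-400,146),(741-400,180)])):
    q=at_z(c,(np.array(p,float)+.5)/8-.5+[ox,oy],.122);d=q[1]-q[0];print(n,q[:,:2],np.degrees(np.arctan2(d[1],d[0])),np.hypot(*d[:2]))
# strip pixels: bright inside cap disc, PCA on table plane at z=.122
for n,c in(('top',T),('side',S)):
    v,u=np.mgrid[0:384,0:512];X=at_z(c,np.c_[u.ravel(),v.ravel()],.122)
    r=np.hypot(X[:,0]-.5438,X[:,1]+.2395);g=c['img'].reshape(-1,3).mean(1)
    k=(r<.025);w=np.clip(g[k]-70,0,None);P=X[k,:2];m=(w[:,None]*P).sum(0)/w.sum()
    ev,E=np.linalg.eigh(((P-m)*w[:,None]).T@(P-m));print(n,m,np.degrees(np.arctan2(E[1,1],E[0,1])),ev,'from ctr',np.degrees(np.arctan2(m[1]+.2395,m[0]-.5438)))
# plate outline & white block angle from first top picture
g=cv2.cvtColor(T1['img'],cv2.COLOR_BGR2GRAY)
v,u=np.mgrid[0:384,0:512];X=at_z(T1,np.c_[u.ravel(),v.ravel()],.065)
d=np.hypot(X[:,0]-.518,X[:,1]+.163)<.055
L=((g.ravel()>115)&d);print(L.sum())
lab=cv2.connectedComponents(L.reshape(384,512).astype(np.uint8))
for i in range(1,lab[0]):
    k=(lab[1]==i).ravel()
    if k.sum()>40: print(k.sum(),cv2.minAreaRect((X[k,:2]*1000).astype(np.float32)))
```

```text
top [[ 0.54278791 -0.24069679]
 [ 0.53845269 -0.21594752]] 99.9354533432151 0.025126097182583244
side [[ 0.54007272 -0.24067632]
 [ 0.53180125 -0.2160288 ]] 108.55124196224281 0.02599841513298149
sideC [[ 0.53980075 -0.2366986 ]
 [ 0.53180125 -0.2160288 ]] 111.15712935123996 0.02216377320619713
top [ 0.54082229 -0.2289244 ] 105.09773695231034 [0.00483895 0.04376364] from ctr 105.7253298866472
side [ 0.54358151 -0.23292985] 147.62666572188232 [0.06570917 0.2766386 ] from ctr 91.90464108485536
187
184 ((518.6773681640625, -163.6466827392578), (67.9122543334961, 37.37763977050781), 18.475147247314453)
```

Strip and block directions agree within about 3°. I go over to the handle and look again from there.

Call:
move_arm --steps '[0.0105, 0.031, 0, 0, 0, -6.05, 0, 0.0105, 0.031, 0, 0, 0, -6.05, 0, 0.0105, 0.031, 0, 0, 0, -6.05, 0, 0.0105, 0.031, 0, 0, 0, -6.05, 0, 0.0105, 0.031, 0, 0, 0, -6.05, 0, 0.0105, 0.031, 0, 0, 0, -6.05, 0, 0.0105, 0.031, 0, 0, 0, -6.05, 0, 0.0105, 0.031, 0, 0, 0, -6.05, 0]'

```text
time_s: 7.55
eef_pos: [0.5189, 0.214, 0.228]
orientation: [2.065, 2.367, -0.0]
force: [1.0, -0.7, 0.3]
grip_width: 0.0855
grasp_force: 0.0
```

```bash
cat > look.py <<'E'
from h import *
import sys
from scipy.spatial.transform import Rotation as R
np.set_printoptions(precision=4,suppress=True)
k=sys.argv[1]
s=arm.state();M=R.from_rotvec(s['orientation']).as_matrix();print(s['joints'],s['eef_pos'],s['force'],'pinch',s['eef_pos']-M[:,2]*arm.pinch_z,'\n',M)
c=arm.camera('top');np.savez(f'top{k}.npz',**c);c=arm.camera('side');np.savez(f'side{k}.npz',**c)
E
python3 look.py 4;python3 -c "
from h import *
T=dict(np.load('top4.npz'));S=dict(np.load('side4.npz'))
a=cv2.resize(T['img'][170:218,290:354],(400,300),interpolation=cv2.INTER_CUBIC)
b=cv2.resize(S['img'][200:296,190:318],(400,300),interpolation=cv2.INTER_CUBIC)
c=cv2.resize(T['img'][140:236,120:248],(400,300),interpolation=cv2.INTER_CUBIC)
d=cv2.resize(S['img'][132:180,265:329],(400,300),interpolation=cv2.INTER_CUBIC)
cv2.imwrite('pics/l4.png',cv2.convertScaleAbs(np.vstack([np.hstack([a,d]),np.hstack([c,b])]),alpha=1.5))
"
```

```text
[ 0.3914  0.2419 -0.1496  1.1794 -0.0004  1.8258] [0.5189 0.214  0.228 ] [ 0.9536 -0.6896  0.3392] pinch [0.5189 0.214  0.2467] 
 [[-0.136   0.9907  0.0001]
 [ 0.9907  0.136  -0.0003]
 [-0.0004  0.0001 -1.    ]]
```

View pics/l4.png

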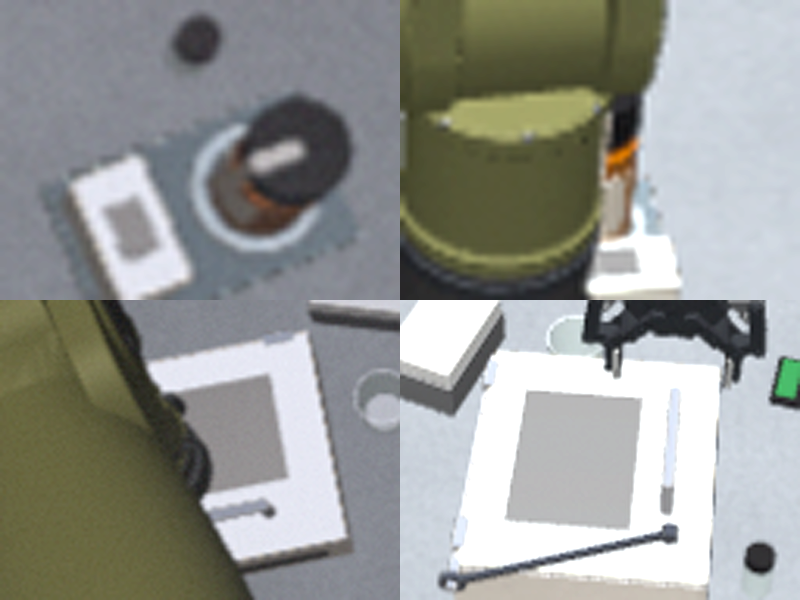

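Run:
```python
from h import *
T=dict(np.load('top4.npz'));S=dict(np.load('side4.npz'));S3=dict(np.load('side3.npz'))
# top: upsample + threshold
def strip(c,th,ctr=(.5438,-.2395)):
    n=np.arange(-.027,.027,.0005);gx,gy=np.meshgrid(n+ctr[0],n+ctr[1])
    uv=proj(c,np.c_[gx.ravel(),gy.ravel(),np.full(gx.size,.122)]).astype(np.float32)
    g=cv2.remap(cv2.cvtColor(c['img'],cv2.COLOR_BGR2GRAY),uv[:,0].reshape(gx.shape),uv[:,1].reshape(gx.shape),cv2.INTER_CUBIC)
    k=(g>th)&(np.hypot(gx-ctr[0],gy-ctr[1])<.024);
    nl,lab,st,_=cv2.connectedComponentsWithStats(k.astype(np.uint8));i=1+np.argmax(st[1:,4]);k=lab==i
    p=np.c_[gx[k],gy[k]].astype(np.float32)
    vx,vy,_,_=cv2.fitLine(p,cv2.DIST_L2,0,.01,.01).ravel();return np.degrees(np.arctan2(vy,vx))%180,p.mean(0),k.sum(),cv2.minAreaRect(p*1000)
for th in(70,85,100):print(strip(T,th),strip(S3,th))
# bar in side view
for n,c in(('top1',dict(np.load('top1.npz'))),('side4',S)):
  o=[120,140] if n=='top1' else [190,200]
  e=[(160,526-300),(268,507-300)] if n=='top1' else [(668-400,510-300),(675-400,393-300)]
  print(n,at_z(c,np.array(e)/3.125+o-.34,.155))
```

```text
(np.float32(106.62953), array([ 0.54091525, -0.22940046], dtype=float32), np.int64(1167), ((541.2747802734375, -229.67507934570312), (11.85857105255127, 27.511865615844727), 18.432851791381836)) (np.float32(107.24778), array([ 0.5375811 , -0.23059946], dtype=float32), np.int64(1265), ((537.7897338867188, -230.97259521484375), (12.64040756225586, 27.68021011352539), 20.555789947509766))
(np.float32(106.39519), array([ 0.54087305, -0.22904797], dtype=float32), np.int64(940), ((540.91796875, -229.28773498535156), (10.095942497253418, 26.579267501831055), 15.945394515991211)) (np.float32(106.81212), array([ 0.5373541 , -0.23015685], dtype=float32), np.int64(1102), ((537.46044921875, -230.46363830566406), (11.339834213256836, 26.56863021850586), 19.09349250793457))
(np.float32(105.64549), array([ 0.540931  , -0.22902684], dtype=float32), np.int64(708), ((541.2207641601562, -229.1966094970703), (8.26221752166748, 24.726999282836914), 17.35402488708496)) (np.float32(106.52515), array([ 0.53715175, -0.22973792], dtype=float32), np.int64(960), ((537.125, -229.9750213623047), (10.119345664978027, 25.456335067749023), 18.43494987487793))
top1 [[0.51206443 0.263461   0.155     ]
 [0.52396939 0.16076188 0.155     ]]
side4 [[0.50221341 0.2924352  0.155     ]
 [0.52216002 0.16653682 0.155     ]]
```

Call:
move_arm --steps '[-0.002, 0, -0.025, 0, 0, 0, 0, 0, 0, -0.025, 0, 0, 0, 0, 0, 0, -0.025, 0, 0, 0, 0, 0, 0, -0.018, 0, 0, 0, 0, 0, 0, 0, 0, 0, 0, 0.5, 0, 0, 0, 0, 0, 0, 0.8, 0, 0, 0, 0, 0, 0, 1, 0, 0, 0, 0, 0, 0, 1]' --newtons 60

```text
time_s: 8.45
eef_pos: [0.517, 0.2133, 0.1366]
orientation: [2.059, 2.372, 0.003]
force: [0.0, 0.4, -0.3]
grip_width: 0.0283
grasp_force: 0.0
```

Call:
move_arm --steps '[0, 0, 0, 0, 0, 0, 1, 0, 0, 0, 0, 0, 0, 1, 0, 0, 0, 0, 0, 0, 1, 0, 0, 0, 0, 0, 0, 1]'

```text
time_s: 8.85
eef_pos: [0.5183, 0.2135, 0.1366]
orientation: [2.058, 2.37, 0.005]
force: [5.0, 0.4, 1.3]
grip_width: 0.0099
grasp_force: 58.4
```

```bash
python3 look.py 5
```

```text
[ 0.3913  0.2922 -0.2988  0.9755 -0.0011  1.8211] [0.5183 0.2135 0.1366] [5.0414 0.4083 1.3188] pinch [0.5182 0.2135 0.1553] 
 [[-0.1405  0.9901  0.0044]
 [ 0.9901  0.1405  0.0007]
 [ 0.0001  0.0045 -1.    ]]
```

```bash
cat > arc.py <<'E'
from h import *
import sys
from scipy.spatial.transform import Rotation as R
def arc(a0,tot,n,psi=.14,h=np.array([.6915,.2375,.11]),p0=np.array([.5183,.2135,.1366])):
    ax=np.array([-np.sin(psi),np.cos(psi),0]);P=[h+R.from_rotvec(ax*np.radians(a0+tot*i/n)).apply(p0-h) for i in range(n+1)]
    print((ax*tot/n).round(3));print(np.diff(P,axis=0).round(4))
arc(*map(float,sys.argv[1:3]),int(sys.argv[3]))
E
python3 arc.py 0 24 12
```

```text
[-0.279  1.98   0.   ]
[[0.001  0.0001 0.0061]
 [0.0012 0.0002 0.006 ]
 [0.0014 0.0002 0.006 ]
 [0.0016 0.0002 0.0059]
 [0.0019 0.0003 0.0059]
 [0.0021 0.0003 0.0058]
 [0.0023 0.0003 0.0057]
 [0.0025 0.0003 0.0057]
 [0.0026 0.0004 0.0056]
 [0.0028 0.0004 0.0055]
 [0.003  0.0004 0.0054]
 [0.0032 0.0005 0.0053]]
```

Call:
move_arm --steps '[0.001, 0.0001, 0.0061, -0.28, 1.98, 0, 1, 0.0012, 0.0002, 0.006, -0.28, 1.98, 0, 1, 0.0014, 0.0002, 0.006, -0.28, 1.98, 0, 1, 0.0016, 0.0002, 0.0059, -0.28, 1.98, 0, 1, 0, 0, 0, 0, 0, 0, 1]'

```text
time_s: 9.45
eef_pos: [0.5231, 0.2141, 0.1595]
orientation: [-1.997, -2.3, 0.159]
force: [3.8, 2.1, -5.3]
grip_width: 0.0099
grasp_force: 60.2
```

Call:
move_arm --steps '[0.0019, 0.0003, 0.0059, -0.28, 1.98, 0, 1, 0.0021, 0.0003, 0.0058, -0.28, 1.98, 0, 1, 0.0023, 0.0003, 0.0057, -0.28, 1.98, 0, 1, 0.0025, 0.0003, 0.0057, -0.28, 1.98, 0, 1, 0.0026, 0.0004, 0.0056, -0.28, 1.98, 0, 1, 0.0028, 0.0004, 0.0055, -0.28, 1.98, 0, 1, 0.003, 0.0004, 0.0054, -0.28, 1.98, 0, 1, 0.0032, 0.0005, 0.0053, -0.28, 1.98, 0, 1]'

```text
time_s: 10.25
eef_pos: [0.5424, 0.2169, 0.2036]
orientation: [-1.856, -2.139, 0.454]
force: [4.3, 1.0, -5.5]
grip_width: 0.0097
grasp_force: 60.8
```

```bash
python3 look.py 6;python3 -c "
from h import *
c=dict(np.load('side6.npz'));cv2.imwrite('pics/s6.png',cv2.convertScaleAbs(cv2.resize(c['img'][190:310,170:330],(800,600),interpolation=cv2.INTER_CUBIC),alpha=1.2))"
```

```text
[0.3358 0.6746 0.3628 1.6701 0.0788 1.7488] [0.5424 0.2169 0.2036] [ 4.2838  0.9503 -5.465 ] pinch [0.5499 0.218  0.2207] 
 [[-0.1409  0.9047 -0.402 ]
 [ 0.99    0.1288 -0.0569]
 [ 0.0003 -0.4061 -0.9138]]
```

View pics/s6.png

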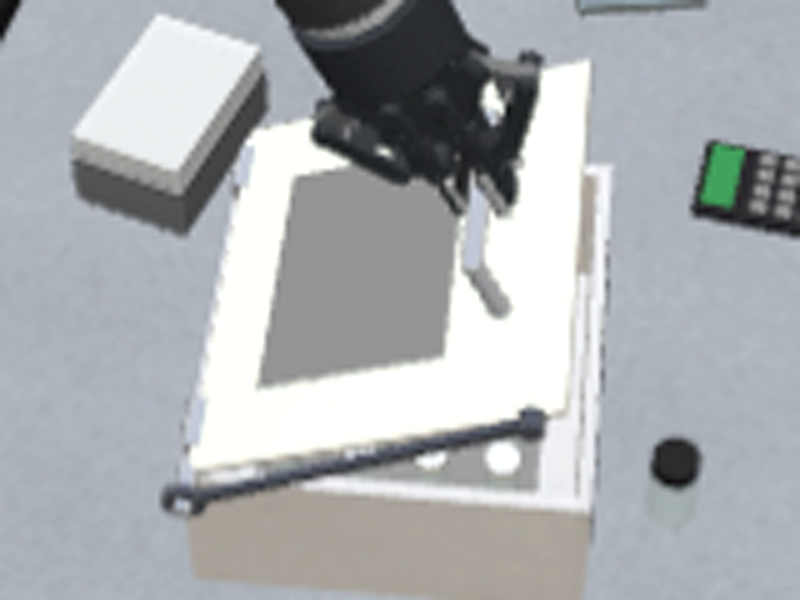

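The side view shows the gripper holding the bar with the flap at about 24°. The pointer runs from (183,498) to (533,423), and the flap's +y edge from (195,468) to (567,412). I measure both in their planes.

```bash
cat > ang.py <<'E'
from h import *
def plane(c,uv,yp,psi=.14,h=np.array([.6915,.2375,.11])):
    ex=np.array([np.cos(psi),np.sin(psi),0]);ey=np.array([-np.sin(psi),np.cos(psi),0])
    o,d=ray(c,uv);t=(yp-(o-h)@ey)/(d@ey);P=o+d*t[:,None]-h
    return np.c_[P@ex,P[:,2]]
def an(q):d=q[1]-q[0];return np.degrees(np.arctan2(d[1],-d[0]))%360,np.hypot(*d)
if __name__=='__main__':
    S=dict(np.load('side6.npz'));f=lambda p:np.array(p)/5-.4+[170,190]
    for psi in(.12,.14,.16):
        for n,p,y in(('ptr',[(183,498),(533,423)],.139),('flap',[(195,468),(567,412)],.12)):
            q=plane(S,f(p),y,psi);print(psi,n,q.round(4).tolist(),an(q))
    T=dict(np.load('top1.npz'))
    g=lambda p:(np.array(p)-[0,300])/3.125-.34+[120,140]
    # stereo triangulation of pivot and tip
    S1=dict(np.load('side1.npz'))
    for a,b in(((57,380),(452,549)),((51,542),(670,502))):
        o1,d1=ray(T,[g(a)]);o2,d2=ray(S1,[(np.array(b)-[400,300])/3.125-.34+[190,210]])
        A=np.c_[d1[0],-d2[0]];t=np.linalg.lstsq(A,o2-o1,rcond=None)[0];print('tri',(o1+d1[0]*t[0]+o2+d2[0]*t[1])/2,np.linalg.norm(o1+d1[0]*t[0]-o2-d2[0]*t[1]))
E
python3 ang.py
```

```text
0.12 ptr [[-0.005, 0.0012], [-0.1865, 0.1027]] (np.float64(29.214063023020962), np.float64(0.20797458447776923))
0.12 flap [[-0.008, 0.0015], [-0.2026, 0.0872]] (np.float64(23.784655705936203), np.float64(0.2126322685949054))
0.14 ptr [[-0.0022, 0.0011], [-0.1837, 0.0973]] (np.float64(27.916274109643002), np.float64(0.20536423966490475))
0.14 flap [[-0.0056, 0.0012], [-0.2002, 0.0813]] (np.float64(22.36569605096581), np.float64(0.21045805214551522))
0.16 ptr [[0.0006, 0.0011], [-0.1809, 0.0919]] (np.float64(26.576863704062426), np.float64(0.2029104637087412))
0.16 flap [[-0.0032, 0.0011], [-0.1979, 0.0755]] (np.float64(20.908993497931732), np.float64(0.20847163202186847))
tri [0.67209137 0.37540414 0.11258246] 0.005727929903444588
tri [0.49246515 0.34992551 0.20781709] 0.004062102479181398
```

```bash
python3 arc.py 24 5.2 4
```

```text
[-0.181  1.287  0.   ]
[[0.0022 0.0003 0.0034]
 [0.0023 0.0003 0.0033]
 [0.0023 0.0003 0.0033]
 [0.0024 0.0003 0.0032]]
```

Call:
move_arm --steps '[0.0022, 0.0003, 0.0034, -0.18, 1.29, 0, 1, 0.0023, 0.0003, 0.0033, -0.18, 1.29, 0, 1, 0.0023, 0.0003, 0.0033, -0.18, 1.29, 0, 1, 0.0024, 0.0003, 0.0032, -0.18, 1.29, 0, 1, 0, 0, 0, 0, 0, 0, 1, 0, 0, 0, 0, 0, 0, 1, 0, 0, 0, 0, 0, 0, 1]'

```text
time_s: 11.05
eef_pos: [0.5513, 0.2182, 0.2168]
orientation: [-1.808, -2.083, 0.539]
force: [6.0, 2.4, -8.4]
grip_width: 0.0097
grasp_force: 61.2
```

```bash
python3 look.py 7;python3 -c "
from h import *
c=dict(np.load('side7.npz'));cv2.imwrite('pics/s7.png',cv2.convertScaleAbs(cv2.resize(c['img'][190:310,170:330],(800,600),interpolation=cv2.INTER_CUBIC),alpha=.9))"
```

```text
[0.3265 0.7825 0.5432 1.8315 0.0903 1.7328] [0.5513 0.2182 0.2168] [ 5.9571  2.3949 -8.4354] pinch [0.5603 0.2194 0.2331] 
 [[-0.1408  0.8653 -0.4812]
 [ 0.99    0.1234 -0.0678]
 [ 0.0007 -0.4859 -0.874 ]]
```

View pics/s7.png

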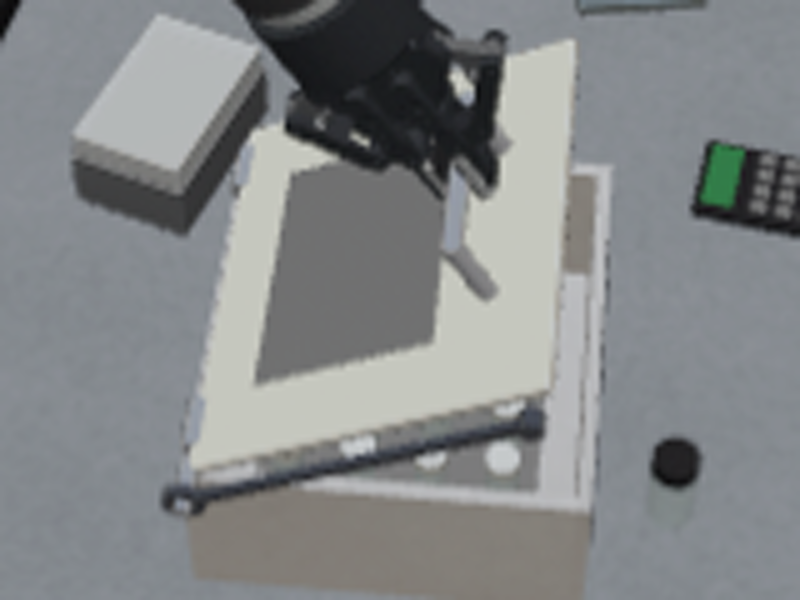

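```bash
cat > edge.py <<'E'
from ang import *
import sys
c=dict(np.load(sys.argv[1]));g=cv2.GaussianBlur(cv2.cvtColor(c['img'],cv2.COLOR_BGR2GRAY),(3,3),.6).astype(float)
f=lambda p:np.array(p)/5-.4+[170,190]
a,b=f((215,490)),f((505,429)); xs=np.arange(np.ceil(a[0]),b[0]);P=[];E=[]
for x in xs:
    y0=a[1]+(b[1]-a[1])*(x-a[0])/(b[0]-a[0]);r=np.arange(int(y0)-4,int(y0)+6);v=g[r,int(x)];m=v.min();w=np.clip(m+35-v,0,None);w[np.abs(r-r[v.argmin()])>2]=0
    P.append((x,(w*r).sum()/w.sum()))
e0,e1=f((205,466)),f((540,float(sys.argv[2])))
for x in np.arange(np.ceil(e0[0]),e1[0]):
    y0=e0[1]+(e1[1]-e0[1])*(x-e0[0])/(e1[0]-e0[0]);r=np.arange(int(y0)-4,int(y0)+5);d=g[r+1,int(x)]-g[r,int(x)];w=np.clip(-d-4,0,None);k=w.argmax();w[np.abs(np.arange(len(r))-k)>1]=0
    E.append((x,(w*(r+.5)).sum()/w.sum()))
def fit(p):
    p=np.array(p);
    vx,vy,x,y=cv2.fitLine(p.astype(np.float32),cv2.DIST_HUBER,0,.01,.01).ravel();res=(p[:,1]-y)-(p[:,0]-x)*vy/vx
    print('slope',np.degrees(np.arctan2(vy,vx)),'res',np.abs(res).mean());X=np.array([p[0,0],p[-1,0]]);return np.c_[X,y+(X-x)*vy/vx]
print('ptr',an(plane(c,fit(P),.139)));print('flap',an(plane(c,fit(E),.12)))
E
python3 edge.py side6.npz 417; python3 edge.py side7.npz 389
```

```text
slope -12.4794445 res 0.14159407840423374
ptr (np.float64(28.5102189532458), np.float64(0.16826861093682352))
slope -11.101409 res 0.8742825802807801
flap (np.float64(26.27530635485338), np.float64(0.19373432016316558))
slope -12.527834 res 0.13630914582447393
ptr (np.float64(28.575941265046165), np.float64(0.1683542215714629))
slope -13.493526 res 1.2951450874434498
flap (np.float64(29.50202214688873), np.float64(0.19820766054605166))
```

Run:
```python
from ang import *
S1=dict(np.load('side1.npz'));S=dict(np.load('side7.npz'))
q1=(np.array([(507,488),(630,497)])-[400,300])/3.125-.34+[190,210]
q7=np.array([(257,383),(435,343)])/5-.4+[170,190]
e7=np.array([(195,468),(550,388)])/5-.4+[170,190]
for psi in(.13,.14,.15):
    for y in(.07,.08):print(psi,y,an(plane(S1,q1,y,psi)),an(plane(S,q7,y,psi)))
    print('edge',an(plane(S,e7,.12,psi)),plane(S,e7,.12,psi))
```

```text
0.13 0.07 (np.float64(1.5849915715810623), np.float64(0.10808974873438161)) (np.float64(27.887546064415528), np.float64(0.10932643725163291))
0.13 0.08 (np.float64(1.5849915715811493), np.float64(0.10663223495754863)) (np.float64(27.887546064415442), np.float64(0.10785224760523182))
edge (np.float64(28.965279623748746), np.float64(0.21165975306920498)) [[-0.00681629  0.00134352]
 [-0.19200023  0.103846  ]]
0.14 0.07 (np.float64(0.7400807276012907), np.float64(0.10804748686733633)) (np.float64(27.282705958503925), np.float64(0.10867724671543764))
0.14 0.08 (np.float64(0.7400807276012887), np.float64(0.10659435815836686)) (np.float64(27.282705958503684), np.float64(0.10721564837758943))
edge (np.float64(28.33406534649427), np.float64(0.21039838177178466)) [[-0.00559939  0.00124548]
 [-0.19079106  0.101103  ]]
0.15 0.07 (np.float64(359.8947738812997), np.float64(0.10803829553097621)) (np.float64(26.668847730580897), np.float64(0.10804825253072972))
0.15 0.08 (np.float64(359.8947738812998), np.float64(0.1065889272146733)) (np.float64(26.668847730580787), np.float64(0.106598750638088))
edge (np.float64(27.692839787237226), np.float64(0.20917531531783)) [[-0.00438632  0.00116684]
 [-0.18960096  0.09837718]]
```

The flap is at 28.3–28.5° (edge line and arm geometry) and the pointer at 28.5°, so they are in line. I hold briefly and hand in.

Call:
move_arm --steps '[0, 0, 0, 0, 0, 0, 1, 0, 0, 0, 0, 0, 0, 1, 0, 0, 0, 0, 0, 0, 1, 0, 0, 0, 0, 0, 0, 1]'

```text
time_s: 11.55
eef_pos: [0.5514, 0.2182, 0.2169]
orientation: [-1.808, -2.083, 0.539]
force: [6.3, 3.1, -8.8]
grip_width: 0.0095
grasp_force: 61.1
```

```bash
python3 -c "
from rig import arm
s=arm.state();print(s['eef_pos'],abs(s['joint_vel']).max());print(arm.hand_in())"
```

```text
[0.55136482 0.21818902 0.21686714] 0.0007670912053524433
the job is handed in; nothing more can be done
None
```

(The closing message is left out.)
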